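Push-to-open office cupboard

ROBOT

A 6-joint arm with a two-finger parallel gripper is mounted at the origin on the work surface. World frame = base frame: x ahead of the robot, y to its left, z up, the work surface at z = 0. Lengths are in m, angles in degrees, forces in N, time in s.
With the tool pointing down it reaches from about 0.4 to 0.825 m from the base axis. Payload 7 kg.
Tool frame: the origin (TCP) lies at the centre of the arm's flange, where the gripper is bolted on; the fingertips stand 178 mm ahead of it and the grasp point (between the pads) lies 159 mm ahead of it; x points along the fingers, y is the direction in which the jaws open and shut, and the axes are right-handed (so a half turn about x gives the same grasp; the last joint's range is limited). The gripper opens to 88 mm and grips with 3 to 60 N. Pads are 19 mm wide; open, the fingers measure 130 mm over their backs; the gripper's body (78 mm by 193 mm) begins 47 mm behind the grasp point.
Start: joints at [-54.597, 20.546, 0.682, 0, -70.136, -16.507], TCP at [0.219, -0.639, 0.405] pointing down, gripper open.
Joint ranges: [-176.03, 176.03], [-82.01, 121.73], [-58.28, 71.71], [-173.87, 95.51], [-174.79, -0.11], [-173.66, 173.66]. Speed limits (degrees/s): [136.94, 136.94, 172.46, 180, 180, 180].

INTERFACE

Orientations are given as [roll, pitch, yaw] about the fixed x, y, z axes, in that order (R = Rz(yaw) Ry(pitch) Rx(roll)).
In Python, from plant import ctrl gives the robot as it stands. The module is installed in compiled form; this text tells all that it offers.
- The arm moves only by the shell command python3 -m inch 'ROWS'. ROWS is JSON, one flat list of numbers, 7 for each row, row after row: the shift along the tool's x, y, z in m, then the turn, a rotation vector about the tool's x, y, z in degrees, then the finger opening in m, from 0 to 0.0876. In form: [dx, dy, dz, rx, ry, rz, hand, dx, dy, dz, rx, ry, rz, hand, ...]. A call has 1 to 20 rows; each row shifts and turns the pose as measured when the row begins, along the tool's axes as they then stand; what a row does not reach is not made up. A row lasts 1/8 s, in which the tool goes at most 62.5 mm and 10.7 degrees, less where a joint would pass 70% of its speed; a pose out of reach is approached as far as the arm can. A call with a gripper value outside its range is refused whole. The fingers move at their own pace and stop on an object; the grip force is fixed at half the most. Time passes only in rows, so rows that do not move let the fingers close. It gives the time, the measured TCP pose, the force and the opening at its end, in the units of the state.
- ctrl.get_obs(): the state, without advancing time (a new reading comes with each control period).
- ctrl.snapshot(name): name is "side" or "top"; returns a dict with "color" (400x640x3 uint8, red, green, blue), "depth" (400x640 float32, m along the optical axis (not along the pixel's ray), 0 where there is no reading), "K" (3x3 intrinsics, pixels), "position" and "attitude" of the camera in the world. Camera axes: x right, y up, looking along -z (the intrinsics and any distortion apply to the point x, -y, -z); pixel columns grow to the right and rows downward; lengths in m; the calibration is good to about 2 mm. A picture is of the moment at which its call begins.
- ctrl.close_job(): hands the job in, once; it reports no verdict.
The state is a dict: "clock": time; "joint_pos": joint angles; "qvel": joint speeds; "tau": joint torques, N m; "tool_pos": TCP position; "orientation": TCP orientation; "force": force on the tool from outside, world axes, zero at the start; "moment": the same for the moment, N m; "opening": finger opening in m.
Only numpy, scipy, OpenCV 4.12 (cv2) and the standard library are available. Lean on these libraries where they do the work, as an engineer would, in place of code of your own. Each camera call takes 0.05 s, during which the arm holds its last target.

TASK

Press the blue cupboard door at its white dot so that the push-to-open catch lets go, take the finger away and let the spring throw the door ajar; then reach behind its free edge and push it wide open, about square to the front or further. Only touch and push the door, never pinch it between the fingers; leave the cream cupboard shut and the things on the desk and on the cupboards where they stand.

Things in the scene. Friction and masses are not known exactly. Their poses are not given: they have to be found in the camera images.
- blue_cupboard: desktop cupboard with the blue door, fixed: grey carcass 240 deep (x) x 150 wide (y) x 190 mm high, standing on a fixed 12 mm board right beside the cream one (either may be on the left). Origin: centre of its underside; its front looks to its own -x. The door's hinge is at the front's +y edge. The door stands 8 mm proud of the carcass front, nothing overhangs it, so it can be reached from above
- cream_cupboard: the twin cupboard with the cream door; same size, axes, hinge side and catch; it is to stay shut
- blue_door (a joint): hinge of the blue door, rad: 0 shut, about 0.5 when the spring has thrown it ajar, 1.57 square to the front, 1.75 its stop; negative (to -0.05) while it is pressed in. The door swings towards the person in front of the cupboard, stays where it is left (light friction, under 1 N at the free edge) and has no handle
- blue_press (a point): point on the outer face of the blue door, at the white dot of 18 mm: 100 mm from the hinge axis, 46 mm from the free edge, 25 mm below the door's top edge. Turns with the door: its x axis points into the cupboard (square to the face), y along the door from free edge towards hinge, z up
- blue_hinge (a point): point on the vertical hinge axis of the blue door, at the outer face, level with the door's top edge (202 mm above the desk). Axes as for blue_press, turning with the door
- cream_door (a joint): hinge of the cream door, rad: 0 shut, about 0.5 when the spring has thrown it ajar, 1.57 square to the front, 1.75 its stop; negative (to -0.05) while it is pressed in. The door swings towards the person in front of the cupboard, stays where it is left (light friction, under 1 N at the free edge) and has no handle
- cream_press (a point): point on the outer face of the cream door, at the white dot of 18 mm: 100 mm from the hinge axis, 46 mm from the free edge, 25 mm below the door's top edge. Turns with the door: its x axis points into the cupboard (square to the face), y along the door from free edge towards hinge, z up
- cream_hinge (a point): point on the vertical hinge axis of the cream door, at the outer face, level with the door's top edge (202 mm above the desk). Axes as for cream_press, turning with the door
- blue_panel: outer (blue) leaf of the blue door: 8 thick x 146 wide x 190 mm high, part of the door. Origin: on the hinge axis at the lower edge, outer face; axes as for blue_press. Catch: pressing the door in 3 mm at the dot (about 5 N; solid stop at 5 mm) frees a spring plunger, low inside, that pushes the door ajar within a second once the finger backs off. It does not latch again
- blue_liner: inner (white) leaf of the blue door: 8 thick x 136 wide x 182 mm high, fixed behind the blue leaf, so that the door is 16 mm thick in all. Its origin and axes are those of blue_panel (its inner face is at x = 16 mm). When the door is ajar its free edge stands some 70 mm off the carcass
- cup: yellow drinking cup with black lid, 82 mm across, 116 mm high, loose; origin: centre of its underside
- stapler: red and black stapler, 140 x 34 x 48 mm, loose; origin: centre of its underside, x along its length
- tin: round green tin, 60 mm across, 32 mm high, loose, on top of the cupboards towards the back; origin: centre of its underside
- notes: yellow block of notes, 76 x 76 x 35 mm, loose; origin: centre of its underside

How it is judged:
By the outcome, as a careful person would: the job done as asked, in the order asked, and still so for the second after the job is handed in, with the robot touching nothing.
It also fails if it takes over 54 s, if anything falls off the work surface, if the arm or the gripper's body presses on something with over 40 N, if the wrist force passes 120 N, or if a joint passes its speed limit or range.

## Working session

There is one attempt and no reset: what is moved stays moved. The work goes in short steps, Python scripts to look and compute and a shell command to move; the robot and the scene stay as the last step left them, time stands still between calls to the robot, and variables do not carry over. Pictures are saved under pics/ and viewed, and the job is handed in when it is done.

```bash
mkdir -p pics; ls
cat > h.py <<'E'
import numpy as np,cv2
from plant import ctrl
def snap(n,f):
    s=ctrl.snapshot(n); cv2.imwrite('pics/'+f,s['color'][:,:,::-1]); np.savez('pics/'+f[:-4]+'.npz',**{k:np.array(v) for k,v in s.items()}); return s
E
python3 - <<'E'
from h import *
o=ctrl.get_obs(); print(o)
for n in('side','top'):
    s=snap(n,n+'0.png'); print(n,[ (k,v) for k,v in s.items() if k not in('color','depth')], s['depth'].min(),s['depth'].max())
E
```

```text
pics
{'clock': 0.0, 'joint_pos': array([-5.45973137e+01,  2.05900426e+01,  6.34430201e-01, -1.96384021e-02,
       -7.01367307e+01, -1.65088208e+01]), 'qvel': array([-0.034442  , -0.01537045,  0.05151086, -0.0469062 , -0.07284945,
       -0.0085917 ]), 'tau': array([-9.04949720e-04, -5.82715881e+01,  2.93052399e+01,  6.99751943e+00,
        6.87812339e-03, -1.35793598e-04]), 'tool_pos': array([ 0.21852986, -0.63843774,  0.40374468]), 'orientation': array([ 95.20459941,  89.9058289 , 114.09177737]), 'force': array([-0.79151165, -0.57954433, -0.05947707]), 'moment': array([-0.04870333,  0.02349111,  0.01493796]), 'opening': 0.0878104683203036}
side [('K', array([[432.70379257,   0.        , 315.05745459],
       [  0.        , 432.70379257, 202.78368635],
       [  0.        ,   0.        ,   1.        ]])), ('position', array([0.08630444, 0.75196908, 0.72277256])), ('attitude', array([  58.62195457,   -1.45267526, -149.22257534]))] 0.0 3.998797
top [('K', array([[413.97573498,   0.        , 326.34219353],
       [  0.        , 413.97573498, 198.30325195],
       [  0.        ,   0.        ,   1.        ]])), ('position', array([ 0.49976164, -0.07707757,  1.0460514 ])), ('attitude', array([  3.90709183,  -0.62352095, -90.36801575]))] 0.0 1.8914549
```

View pics/side0.png

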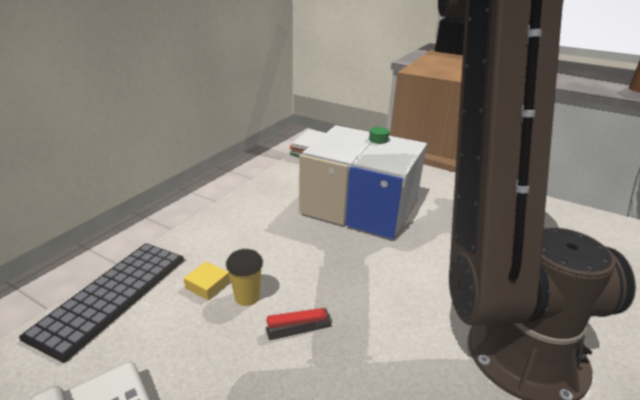

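View pics/top0.png

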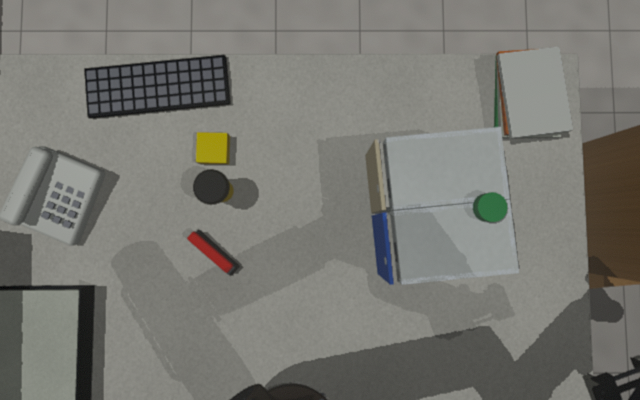

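The side view shows the blue door at (375,200) with its dot at (384,184), and cream to its left. In the top view the front faces image left (world +y). The blue door's top edge runs from (376,212) at the hinge to (389,282) at the free edge. The cup is at (212,187) and the stapler at (213,252).

```bash
cat >> h.py <<'E'
from scipy.spatial.transform import Rotation as Ro
def load(f): return dict(np.load('pics/'+f+'.npz'))
def ray(s,u,v):
    d=np.linalg.inv(s['K'])@[u,v,1]; return Ro.from_euler('xyz',s['attitude'],degrees=True).as_matrix()@(d*[1,-1,-1])
def onz(s,u,v,z):
    r=ray(s,u,v); return s['position']+r*(z-s['position'][2])/r[2]
def dep(s,u,v): 
    return s['position']+ray(s,u,v)*s['depth'][int(round(v)),int(round(u))]
def proj(s,p):
    c=Ro.from_euler('xyz',s['attitude'],degrees=True).as_matrix().T@(np.array(p)-s['position']); c=c*[1,-1,-1]; q=s['K']@c; return q[:2]/q[2]
E
python3 - <<'E'
from h import *
np.set_printoptions(precision=4,suppress=True)
S=load('side0');T=load('top0')
c=T['color'];c2=S['color']
cv2.imwrite('pics/topc.png',cv2.resize(c[120:290,340:530,::-1],None,fx=4,fy=3.5,interpolation=cv2.INTER_NEAREST))
cv2.imwrite('pics/sidec.png',cv2.resize(c2[120:245,290:440,::-1],None,fx=5,fy=4.8,interpolation=cv2.INTER_NEAREST))
h=cv2.cvtColor(c2,cv2.COLOR_RGB2HSV)
m=cv2.inRange(h,(105,120,30),(130,255,255));
# fit plane of blue face by depth
ys,xs=np.nonzero(cv2.erode(m,np.ones((5,5))));P=np.array([dep(S,u,v) for u,v in zip(xs,ys)]);P0=P.mean(0);n=np.linalg.svd(P-P0)[2][2];print('plane',P0,n,np.abs((P-P0)@n).std())
print('zrange',P[:,2].min(),P[:,2].max())
cn,_=cv2.findContours(m,cv2.RETR_CCOMP,cv2.CHAIN_APPROX_NONE)
k=max(cn,key=cv2.contourArea);M=np.zeros_like(m);cv2.drawContours(M,[k],-1,255,-1)
hole=cv2.bitwise_and(M,~m);hole[:170]=0;hole[200:]=0;y,x=np.nonzero(hole[:, 370:400]);x=x+370;print(x.mean(),y.mean(),len(x))
u,v=x.mean(),y.mean();r=ray(S,u,v);t=((P0-S['position'])@n)/(r@n);print('dot',S['position']+t*r,dep(S,u,v))
h=cv2.cvtColor(c,cv2.COLOR_RGB2HSV);m=cv2.inRange(h,(105,120,30),(130,255,255));ys,xs=np.nonzero(m);k=np.c_[xs,ys];print('top rect',cv2.boxPoints(cv2.minAreaRect(k.astype(np.float32))))
hull=cv2.convexHull(k.astype(np.int32));print(cv2.approxPolyDP(hull,2,True).squeeze().tolist())
for nm,lo,hi,z in(('stap',(0,150,60),(8,255,255),.04),('notes',(22,150,60),(35,255,255),.03),('tin',(45,100,30),(80,255,255),.23)):
    mm=cv2.inRange(h,lo,hi);kk=max(cv2.findContours(mm,0,1)[0],key=cv2.contourArea);b=cv2.boxPoints(cv2.minAreaRect(kk));print(nm,[onz(T,*q,z)[:2] for q in b])
print('cup',onz(T,212,187,.116))
E
```

```text
plane [ 0.4553 -0.2008  0.1128] [ 0.6669  0.64   -0.3816] 0.02012589579342921
zrange 0.02024475072844678 0.7227725605701502
383.5 183.5 56
dot [0.3438 0.0362 0.3153] [ 0.4323 -0.21    0.1752]
top rect [[371.8757 214.0384]
 [385.7807 212.6122]
 [392.9896 282.8985]
 [379.0845 284.3247]]
[[392, 283], [378, 272], [373, 216], [385, 213]]
stap [array([0.4738, 0.2483]), array([0.4917, 0.2329]), array([0.4093, 0.1376]), array([0.3915, 0.1531])]
notes [array([0.7331, 0.2334]), array([0.7328, 0.1543]), array([0.6578, 0.1536]), array([0.6582, 0.2323])]
tin [array([ 0.5643, -0.3855]), array([ 0.564 , -0.4434]), array([ 0.5084, -0.4414]), array([ 0.5088, -0.3838])]
cup [0.5902 0.1694 0.116 ]
```

View pics/topc.png

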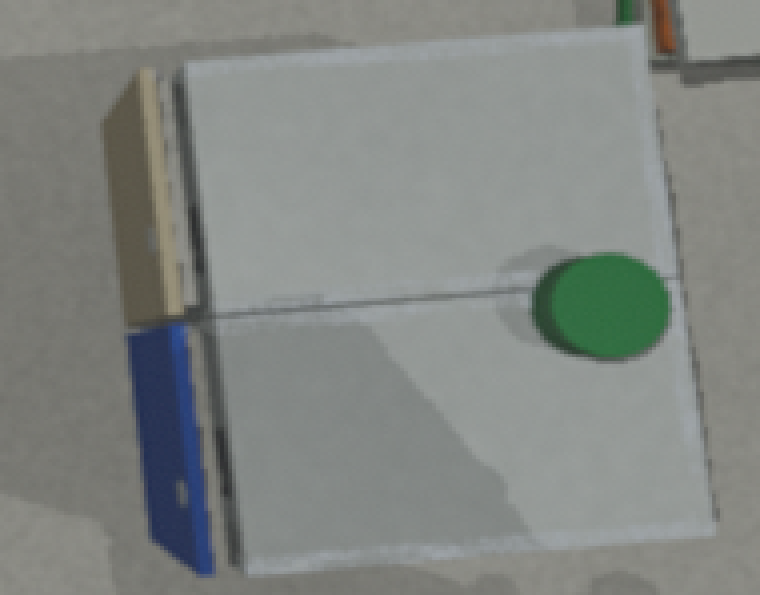

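View pics/sidec.png

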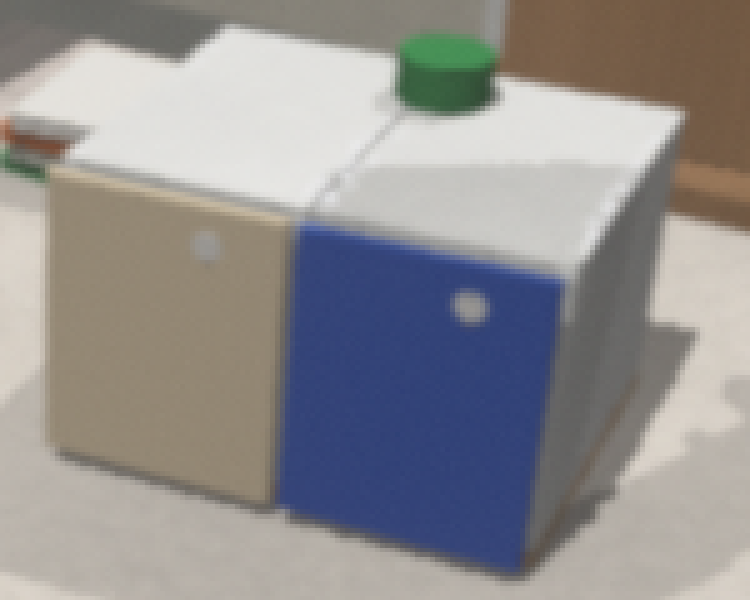

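Run:
```python
from h import *
np.set_printoptions(precision=4,suppress=True)
S=load('side0');T=load('top0')
h=cv2.cvtColor(S['color'],cv2.COLOR_RGB2HSV)
m=cv2.inRange(h,(105,120,30),(130,255,255))
ys,xs=np.nonzero(cv2.erode(m,np.ones((5,5))));ok=S['depth'][ys,xs]>.2;xs=xs[ok];ys=ys[ok];P=np.array([dep(S,u,v) for u,v in zip(xs,ys)])
for i in range(4):
    P0=P.mean(0);n=np.linalg.svd(P-P0)[2][2];d=(P-P0)@n;P=P[abs(d)<max(.004,2.5*d.std())]
n*=np.sign(n[1]);print('side plane',P0,n,d.std(),len(P),'yaw normal',np.degrees(np.arctan2(n[1],n[0])))
r=ray(S,384,183.7);t=((P0-S['position'])@n)/(r@n);print('dot',S['position']+t*r)
h1=onz(T,384.5,213,.202);f1=onz(T,389.7,283.5,.202);e=h1-f1;print('top hinge,free',h1,f1,np.linalg.norm(e),'yaw normal',np.degrees(np.arctan2(e[1],e[0]))+90)
# side: top corners
for u,v in((350,167),(402.5,177.5)): print('side top corners',onz(S,u,v,.202))
print('dot top', [onz(T,340+181/4,120+492/3.5,.177)])
# carcass top corners
for u,v in((340+185/4,120+62/3.5),(340+243/4,120+575/3.5),(340+715/4,120+535/3.5),(340+643/4,120+27/3.5)):print('carc',onz(T,u,v,.202))
o=ctrl.get_obs();print(Ro.from_euler('xyz',o['orientation'],degrees=True).as_matrix())
```

```text
side plane [ 0.457  -0.2057  0.1095] [-0.0898  0.996  -0.0027] 0.0017970088937486947 2310 yaw normal 95.15499522764028
dot [ 0.4301 -0.2079  0.1763]
top hinge,free [ 0.5266 -0.2052  0.202 ] [ 0.3842 -0.2134  0.202 ] 0.1425994537019978 yaw normal 93.31086020320905
side top corners [ 0.5278 -0.1987  0.202 ]
side top corners [ 0.3868 -0.2203  0.202 ]
dot top [array([ 0.4282, -0.209 ,  0.177 ])]
carc [ 0.6822 -0.2113  0.202 ]
carc [ 0.3825 -0.2358  0.202 ]
carc [ 0.4035 -0.4761  0.202 ]
carc [ 0.7023 -0.4499  0.202 ]
[[-0.0007 -0.3238  0.9461]
 [ 0.0014  0.9461  0.3238]
 [-1.      0.0015 -0.0002]]
```

```bash
python3 -m inch '[-0.03,0,0,7,0,0,0, -0.03,0,0,7,0,0,0, 0,0.02,0.01,0,0,0,0, 0,0.04,0.02,0,0,0,0, 0,0.04,0.02,0,0,0,0, 0,0.04,0.02,0,0,0,0, 0,0.04,0.02,0,0,0,0, 0,0.04,0.02,0,0,0,0, 0,0.04,0.02,0,0,0,0]'
python3 - <<'E'
from h import *
o=ctrl.get_obs();print(o['clock'],o['tool_pos'],o['force'],o['opening'],o['joint_pos']);print(Ro.from_euler('xyz',o['orientation'],degrees=True).as_matrix().round(3))
E
```

```text
clock: 1.23
tool_pos: [0.3299, -0.3636, 0.461]
orientation: [117.2, 89.4, 121.3]
force: [0.7, 0.4, 0.7]
opening: 0.0036
1.225 [ 0.32992045 -0.36361242  0.46103119] [0.68460274 0.40859466 0.66428103] 0.003579291730803037 [-24.94588554   1.1619468  -16.17097178  -0.37538485 -73.20445587
 -60.85281167]
[[-0.006 -0.071  0.997]
 [ 0.01   0.997  0.071]
 [-1.     0.01  -0.005]]
```

```bash
python3 -m inch '[0,0.035,0.018,-1,0,0,0, 0,0.035,0.018,0,0,0,0, 0,0.035,0.018,0,0,0,0, 0,0.035,0.018,0,0,0,0, 0,0.035,0.018,0,0,0,0, 0,0.035,0.018,0,0,0,0,0,0,0,0,0,0,0]'
cat >> h.py <<'E'
np.set_printoptions(precision=4,suppress=True)
D=np.array([.4295,-.208,.177]);N=np.array([-.087,.996,0]);Yc=np.array([.996,.087,0])
def st():
    o=ctrl.get_obs();R=Ro.from_euler('xyz',o['orientation'],degrees=True).as_matrix();t=o['tool_pos']+R[:,0]*.178
    print(o['clock'],'tcp',o['tool_pos'],'tip',t,'F',o['force'],'op',o['opening']);print(R.round(3));print('tip rel dot: out',(t-D)@N,'along',(t-D)@Yc,'up',t[2]-D[2]);return o,R,t
E
python3 -c "
from h import *
st();snap('top','t1.png');snap('side','s1.png')"
```

```text
clock: 2.1
tool_pos: [0.4206, -0.135, 0.4617]
orientation: [115.4, 89.3, 120.8]
force: [0.7, 0.1, 0.5]
opening: 0.0007
2.1 tcp [ 0.4206 -0.135   0.4617] tip [ 0.4195 -0.133   0.2838] F [0.7405 0.1376 0.4585] op 0.0006798814200132263
[[-0.007 -0.093  0.996]
 [ 0.011  0.996  0.093]
 [-1.     0.012 -0.006]]
tip rel dot: out 0.07552449224729302 along -0.0034800489623445 up 0.10675615237351055
```

View pics/t1.png

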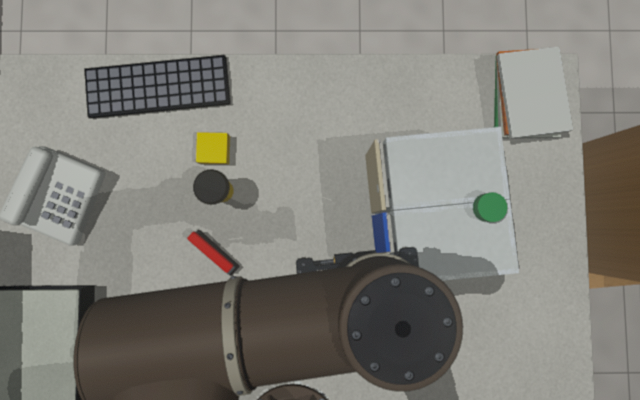

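View pics/s1.png

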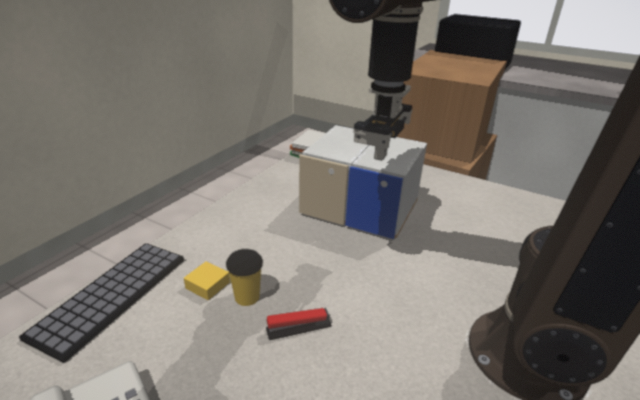

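The gripper is in front of the blue door, with the finger at side (380,150) above the dot. I'll descend, then tilt so the fingertip leads.

```bash
python3 -m inch '[0.03,0,0.002,0,0,-0.5,0, 0.04,0,0.002,0,0,0,0, 0.04,0,0,0,0,0,0, 0.006,0,0,0,0,-5,0, 0,0,0,0,0,-5,0,0,0,0,0,0,0,0]'
cat >> h.py <<'E'
def cor():
    o,R,t=st();c=t-R[:,1]*.021;print('corner rel dot: out',(c-D)@N,'along',(c-D)@Yc,'up',c[2]-D[2])
E
python3 -c "
from h import *
cor();snap('side','s2.png')
s=load('s2');cv2.imwrite('pics/s2c.png',cv2.resize(s['color'][80:245,290:450,::-1],None,fx=4,fy=3.6))"
```

```text
clock: 2.95
tool_pos: [0.421, -0.1414, 0.342]
orientation: [-92.2, 79.9, -87.4]
force: [-0.2, 0.2, -0.4]
opening: 0.0005
2.95 tcp [ 0.421  -0.1414  0.342 ] tip [ 0.4224 -0.1727  0.1668] F [-0.2148  0.1509 -0.3591] op 0.0005036918133766486
[[ 0.008 -0.083  0.996]
 [-0.176  0.981  0.083]
 [-0.984 -0.176 -0.007]]
tip rel dot: out 0.03579416933208793 along -0.004004819906212096 up -0.01019617971817302
corner rel dot: out 0.01512609598071424 along -0.004056243167036762 up -0.006501487626592389
```

View pics/s2c.png

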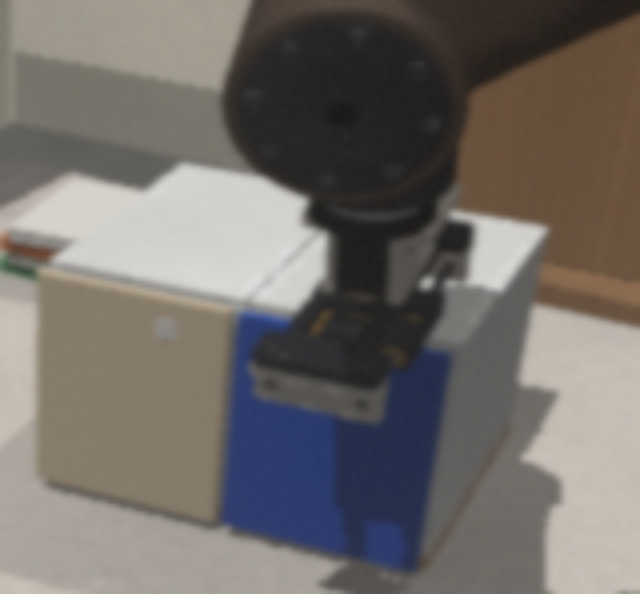

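```bash
python3 -m inch '[-0.0065,-0.001,0.004,0,0,0,0, 0.001,-0.004,0,0,0,0,0, 0.001,-0.004,0,0,0,0,0]'; python3 -c "
from h import *
cor()"; python3 -m inch '[0.001,-0.004,0,0,0,0,0]';  python3 -m inch '[0.001,-0.003,0,0,0,0,0]'; python3 -c "
from h import *
cor()"
```

```text
clock: 3.38
tool_pos: [0.4268, -0.1501, 0.3499]
orientation: [-91.2, 80.2, -86.5]
force: [-0.2, -0.6, 0.4]
opening: 0.0007
3.375 tcp [ 0.4268 -0.1501  0.3499] tip [ 0.4287 -0.1805  0.1745] F [-0.1912 -0.6484  0.3712] op 0.0006784645794278176
[[ 0.011 -0.081  0.997]
 [-0.171  0.982  0.081]
 [-0.985 -0.171 -0.003]]
tip rel dot: out 0.02746453655167851 along 0.0016071170716482237 up -0.002514653179811782
corner rel dot: out 0.006778463928610618 along 0.0015043465954934663 up 0.001076749805817262
clock: 3.5
tool_pos: [0.4272, -0.1546, 0.3496]
orientation: [-91.1, 80.2, -86.4]
force: [0.4, 0.0, -0.0]
opening: 0.0004
clock: 3.62
tool_pos: [0.4275, -0.1581, 0.3491]
orientation: [-91.1, 80.2, -86.4]
force: [0.3, 0.2, 0.1]
opening: 0.0004
3.625 tcp [ 0.4275 -0.1581  0.3491] tip [ 0.4294 -0.1884  0.1737] F [0.2836 0.1917 0.1348] op 0.0004451842809524406
[[ 0.011 -0.08   0.997]
 [-0.17   0.982  0.081]
 [-0.985 -0.171 -0.003]]
tip rel dot: out 0.019488967862960557 along 0.0015834428938738552 up -0.0033128165423171596
corner rel dot: out -0.001198523676417912 along 0.0014675806431348492 up 0.00027000105400262764
```

```bash
for i in 1; do python3 -m inch '[0.0005,-0.003,0,0,0,0,0]'; python3 -m inch '[0.0005,-0.003,0,0,0,0,0]';python3 -m inch '[0.0005,-0.003,0,0,0,0,0]'; done
```

```text
clock: 3.75
tool_pos: [0.4277, -0.1614, 0.349]
orientation: [-91.2, 80.2, -86.5]
force: [-0.2, -0.6, 0.3]
opening: 0.0005
clock: 3.88
tool_pos: [0.4279, -0.1646, 0.3489]
orientation: [-91.2, 80.2, -86.6]
force: [-1.1, 5.9, 1.5]
opening: 0.0005
clock: 4.0
tool_pos: [0.4282, -0.1675, 0.3489]
orientation: [-91.1, 80.2, -86.5]
force: [-1.4, 8.5, 3.2]
opening: 0.0003
```

```bash
python3 -m inch '[0,-0.0015,0,0,0,0,0]'; python3 -m inch '[0,-0.001,0,0,0,0,0]'
```

```text
clock: 4.12
tool_pos: [0.4283, -0.1687, 0.349]
orientation: [-91.0, 80.3, -86.4]
force: [-1.4, 6.2, 0.6]
opening: 0.0005
clock: 4.25
tool_pos: [0.4283, -0.1693, 0.349]
orientation: [-90.9, 80.4, -86.3]
force: [-2.0, 6.3, 1.8]
opening: 0.0007
```

```bash
python3 -m inch '[0,0.02,0,0,0,0,0, 0,0.04,0,0,0,0,0, 0,0.04,0,0,0,0,0, -0.04,0.01,0,0,0,0,0, -0.05,0,0,0,0,5,0, -0.03,0,0,0,0,5,0, 0,0,0,0,0,0,0, 0,0,0,0,0,0,0, 0,0,0,0,0,0,0]'
python3 -c "
from h import *
st();snap('side','s3.png');snap('top','t3.png')"
```

```text
clock: 5.38
tool_pos: [0.4176, -0.0405, 0.4506]
orientation: [123.0, 89.4, 127.8]
force: [-0.4, 0.2, -0.0]
opening: 0.0002
5.375 tcp [ 0.4176 -0.0405  0.4506] tip [ 0.4165 -0.039   0.2726] F [-0.4299  0.1781 -0.0023] op 0.00018115338859878055
[[-0.007 -0.083  0.997]
 [ 0.008  0.997  0.083]
 [-1.     0.009 -0.006]]
tip rel dot: out 0.16948383629665748 along 0.0017472005404058633 up 0.09564558381671223
```

View pics/s3.png

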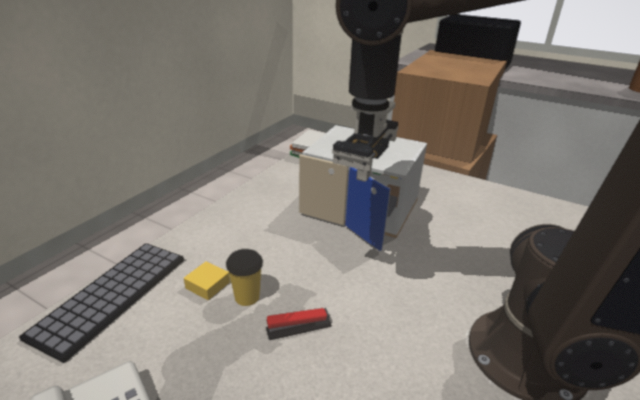

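View pics/t3.png

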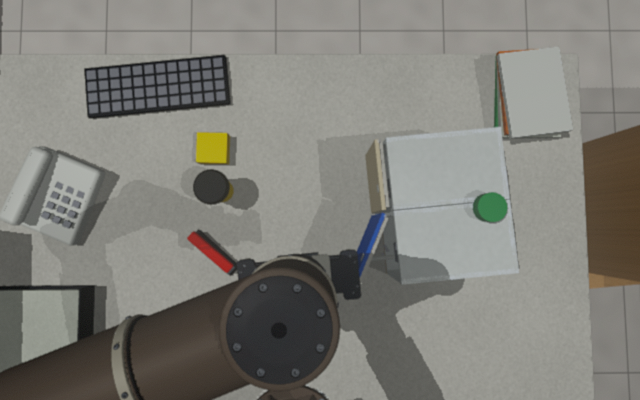

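The door has sprung ajar: in the top view its top edge runs from (381,214) to (360,270). I'll measure the angle.

```bash
cat >> h.py <<'E'
def ang(f):
    S=load(f);h=cv2.cvtColor(S['color'],cv2.COLOR_RGB2HSV);m=cv2.inRange(h,(105,120,30),(130,255,255));m[:120]=0;m[260:]=0;m[:,:330]=0;m[:,450:]=0
    ys,xs=np.nonzero(cv2.erode(m,np.ones((3,3))));ok=S['depth'][ys,xs]>.2;P=np.array([dep(S,u,v) for u,v in zip(xs[ok],ys[ok])])
    for i in range(5):
        P0=P.mean(0);n=np.linalg.svd(P-P0)[2][2];d=(P-P0)@n;P=P[abs(d)<max(.003,2*d.std())]
    if n@N<0:n=-n
    H=D+.1*Yc
    print('n',n,'len',len(P),d.std(),'theta',np.arctan2(n@Yc,n@N),'hinge off plane',(H-P0)@n,'along range',((P-H)@Yc).min(),((P-H)@Yc).max(),'z',P[:,2].min(),P[:,2].max())
def door(th):
    H=D+.1*Yc;e=-np.cos(th)*Yc+np.sin(th)*N;i=-(np.cos(th)*N+np.sin(th)*Yc);return H,e,i
E
python3 -c "
from h import *
ang('side0');ang('s3')
T=load('t3')
for th in(.45,.5,.55):
  H,e,i=door(th);q=H+.146*e;q[2]=.202;H[2]=.202;print(th,proj(T,q),proj(T,H),proj(T,q+.016*i))
cv2.imwrite('pics/t3c.png',cv2.resize(T['color'][190:290,330:430,::-1],None,fx=6,fy=6))
H=D+.1*Yc;p=H-.135*Yc+.012*N;o,R,t=st();print(p, 'move out,along',(p-t)@N,(p-t)@Yc,o['joint_pos'])
"
```

```text
n [-0.0889  0.996  -0.0031] len 2329 0.0014927709554424103 theta -0.0018916210618391144 hinge off plane -0.0003356386850526955 along range -0.14071044296548824 -0.003419860833871401 z 0.018508685775448175 0.2009738358903388
n [ 0.3944  0.9189 -0.0011] len 1451 0.001255594248144245 theta 0.49258635448832966 hinge off plane -0.00040681987990710204 along range -0.12578375511657144 -0.004218113324524677 z 0.017921275970048 0.20084372637671388
0.45 [357.014 279.551] [381.5961 211.7922] [364.451  282.3377]
0.5 [353.6548 278.195 ] [381.5961 211.7922] [360.9446 281.3531]
0.55 [350.3671 276.6715] [381.5961 211.7922] [357.4909 280.1928]
5.475 tcp [ 0.4177 -0.0404  0.4506] tip [ 0.4164 -0.0389  0.2726] F [-0.157   0.8789 -0.8593] op 0.00020387635533804642
[[-0.007 -0.083  0.997]
 [ 0.008  0.997  0.083]
 [-1.     0.009 -0.006]]
tip rel dot: out 0.16958745617495194 along 0.0017112927614430066 up 0.0955733734451038
[ 0.3936 -0.1991  0.177 ] move out,along -0.15759243617495194 -0.036696767761443 [  21.3552   -6.1963  -24.3441   -0.6276  -72.0432 -106.4096]
```

View pics/t3c.png

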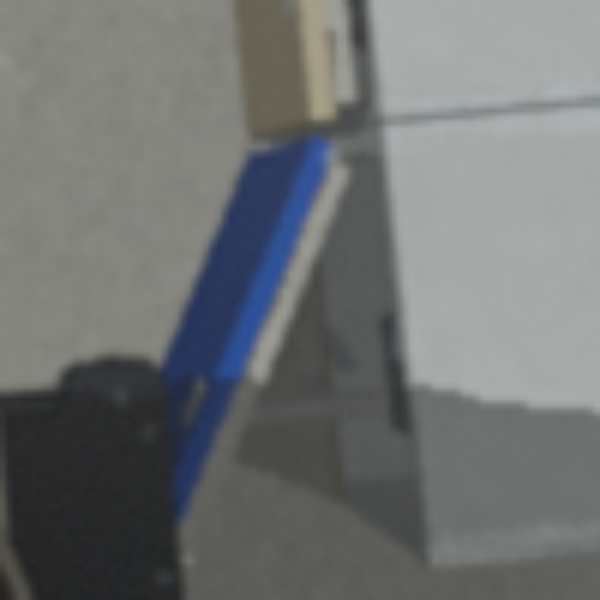

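```bash
python3 -m inch '[0,0,0,-10,0,0,0, 0,0,0,-10,0,0,0, 0,0,0,-10,0,0,0, 0,0,0,-10,0,0,0, 0,0,0,-10,0,0,0, 0,0,0,-10,0,0,0, 0,0,0,-10,0,0,0, 0,0,0,-10,0,0,0, 0,0,0,-9,0,0,0, 0,0,0,0,0,0,0, 0,0.01,-0.035,0,0,0,0, 0,0.01,-0.035,0,0,0,0, 0,0.01,-0.035,0,0,0,0, 0,0.007,-0.03,0,0,0,0, 0,0,-0.01,0,0,0,0, 0,0,0,0,0,0,0]'
python3 -c "
from h import *
o,R,t=st();H=D+.1*Yc;p=H-.135*Yc+.012*N;print('move N,Yc',(p-t)@N,(p-t)@Yc,'tool',R.T@np.array([*(p-t)[:2],0]))"
```

```text
clock: 7.48
tool_pos: [0.3952, -0.1922, 0.4415]
orientation: [86.9, 88.5, -177.7]
force: [-0.1, 0.9, -0.3]
opening: 0.0005
7.475 tcp [ 0.3952 -0.1922  0.4415] tip [ 0.3907 -0.1924  0.2636] F [-0.1354  0.9215 -0.261 ] op 0.0004989669697746329
[[-0.025 -0.995 -0.095]
 [-0.001 -0.095  0.995]
 [-1.     0.025  0.001]]
tip rel dot: out 0.018948026372731377 along -0.03730429531766555 up 0.08660088035646113
move N,Yc -0.00695300637273138 0.0023188203176655615 tool [-0.0001 -0.0023 -0.007 ]
```

```bash
python3 -m inch '[0.0,-0.004,-0.007,0,0,0,0, 0.028,-0.001,0,0,0,0,0]'; python3 -m inch '[0.028,-0.001,0,0,0,0,0]';python3 -m inch '[0.028,-0.001,0,0,0,0,0]';python3 -m inch '[0.026,-0.001,0,0,0,0,0]'
python3 -c "
from h import *
st();snap('side','s4.png');snap('top','t4.png');ang('s4')
s=load('s4');cv2.imwrite('pics/s4c.png',cv2.resize(s['color'][80:265,290:450,::-1],None,fx=4,fy=3.2))"
```

```text
clock: 7.72
tool_pos: [0.4017, -0.1981, 0.4147]
orientation: [89.2, 88.8, -175.3]
force: [-0.1, -0.2, -2.1]
opening: 0.0003
clock: 7.85
tool_pos: [0.4026, -0.1976, 0.3861]
orientation: [89.3, 88.8, -175.2]
force: [0.9, 0.1, -0.1]
opening: 0.0005
clock: 7.98
tool_pos: [0.4036, -0.197, 0.3574]
orientation: [89.9, 88.9, -174.6]
force: [-0.2, -0.7, -0.0]
opening: 0.0001
clock: 8.1
tool_pos: [0.4046, -0.1964, 0.3305]
orientation: [90.0, 88.9, -174.4]
force: [0.4, 0.3, -1.0]
opening: 0.0003
8.1 tcp [ 0.4046 -0.1964  0.3305] tip [ 0.4012 -0.1967  0.1526] F [ 0.3769  0.3082 -0.9869] op 0.00029357601701932284
[[-0.019 -0.995 -0.097]
 [-0.002 -0.096  0.995]
 [-1.     0.019 -0.   ]]
tip rel dot: out 0.013679029173436573 along -0.02723690492140606 up -0.024437296801370773
n [ 0.3934  0.9194 -0.0021] len 1780 0.0012276728877005315 theta 0.49148743275934303 hinge off plane -0.0005903661770810251 along range -0.12685118925180575 -0.00418949447453693 z 0.01845713944591698 0.20159359808675847
```

View pics/s4c.png

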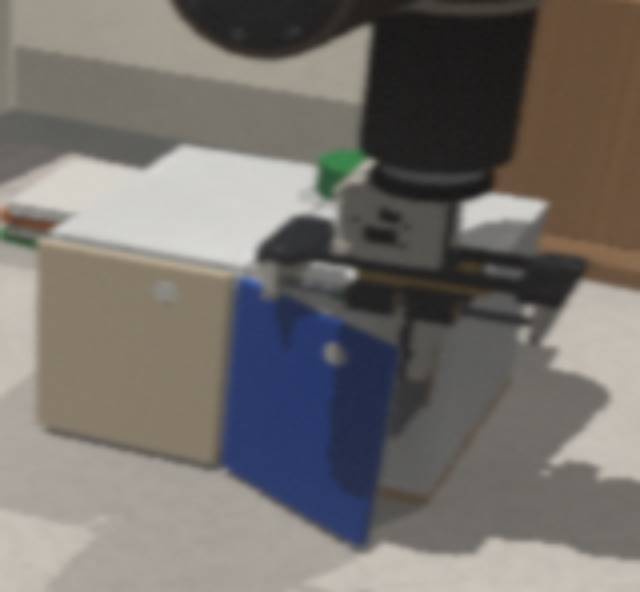

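The finger is behind the free edge (crop ~(415,390)) and touching nothing. I'll align with the door, then sweep round the hinge.

```bash
python3 -m inch '[0,-0.003,0.004,9,0,0,0, 0,-0.002,0.004,9,0,0,0, 0,0,0.005,9,0,0,0, 0,0,0,0,0,0,0]'
cat >> h.py <<'E'
def rel():
    o,R,t=st();H=D+.1*Yc;print('rel hinge along',(t-H)@Yc,'out',(t-H)@N,'tool theta',np.arctan2(R[:,2]@Yc,R[:,2]@N),'tilt z',R[:,0]);
    for th in(.5,.8,1.1,1.4,1.6): 
        H,e,i=door(th);g=H+.12*e+.0265*i-t;g[2]=0;print(th,'target in tool',R.T@g)
E
python3 -c "
from h import *
rel()"
```

```text
clock: 8.7
tool_pos: [0.4124, -0.1818, 0.3328]
orientation: [119.1, 88.8, -172.9]
force: [-0.5, -0.0, 0.1]
opening: 0.0004
8.7 tcp [ 0.4124 -0.1818  0.3328] tip [ 0.4086 -0.1823  0.1548] F [-0.4719 -0.0253  0.129 ] op 0.0004445481137643069
[[-0.021 -0.927  0.375]
 [-0.003  0.376  0.927]
 [-1.     0.019 -0.01 ]]
tip rel dot: out 0.02739288359249911 along -0.018538087386786476 up -0.022193428407892873
rel hinge along -0.1184965873867865 out 0.027392883592499098 tool theta 0.4719947291995685 tilt z [-0.0212 -0.0026 -0.9998]
0.5 target in tool [-0.      0.0027  0.0064]
0.8 target in tool [-0.0004  0.0041  0.0431]
1.1 target in tool [-0.0009 -0.0054  0.0785]
1.4 target in tool [-0.0016 -0.0249  0.1096]
1.6 target in tool [-0.0021 -0.0426  0.1265]
```

```bash
python3 -m inch '[0,0.002,0.007,2,0,0,0, 0,0.002,0.0105,5,0,0,0, 0,0.002,0.0105,5,0,0,0, 0,0.002,0.0105,5,0,0,0]'; python3 -c "
from h import *
rel()"
```

```text
clock: 9.2
tool_pos: [0.4241, -0.1436, 0.3354]
orientation: [139.7, 88.9, -168.9]
force: [-0.2, -0.5, -0.5]
opening: 0.0004
9.2 tcp [ 0.4241 -0.1436  0.3354] tip [ 0.4208 -0.1442  0.1575] F [-0.2022 -0.5264 -0.4743] op 0.0004200351150322392
[[-0.019 -0.782  0.623]
 [-0.004  0.623  0.782]
 [-1.     0.012 -0.014]]
tip rel dot: out 0.06428295349005814 along -0.0031446600974517217 up -0.019526281843868898
rel hinge along -0.10310316009745175 out 0.06428295349005812 tool theta 0.7599048630717986 tilt z [-0.0186 -0.0037 -0.9998]
0.5 target in tool [ 0.0003 -0.0099 -0.032 ]
0.8 target in tool [-0.      0.0019  0.0028]
1.1 target in tool [-0.0005  0.0029  0.0395]
1.4 target in tool [-0.0012 -0.007   0.0748]
1.6 target in tool [-0.0016 -0.0192  0.0961]
```

```bash
python3 -m inch '[0.001,0.002,0.0105,5,0,0,0, 0.001,0.002,0.0105,5,0,0,0, 0.001,0.002,0.0105,5,0,0,0,0.001,0.002,0.0105,5,0,0,0, 0.001,0.002,0.0105,5,0,0,0, 0.001,0.002,0.0105,5,0,0,0]'; python3 -c "
from h import *
rel();snap('side','s5.png');ang('s5');s=load('s5');cv2.imwrite('pics/s5c.png',cv2.resize(s['color'][80:265,290:450,::-1],None,fx=4,fy=3.2))"
```

```text
clock: 9.95
tool_pos: [0.4673, -0.0933, 0.3335]
orientation: [178.1, 89.2, -159.8]
force: [-0.9, -0.0, 0.7]
opening: 0.0006
9.95 tcp [ 0.4673 -0.0933  0.3335] tip [ 0.4648 -0.0942  0.1555] F [-0.9342 -0.0491  0.7096] op 0.000641876809208216
[[-0.014 -0.376  0.927]
 [-0.005  0.927  0.376]
 [-1.     0.    -0.015]]
tip rel dot: out 0.110282642045907 along 0.045092800012891135 up -0.02151292512720257
rel hinge along -0.05486569998710888 out 0.11028264204590699 tool theta 1.2727622626738029 tilt z [-0.0138 -0.0051 -0.9999]
0.5 target in tool [ 0.0012 -0.0542 -0.0826]
0.8 target in tool [ 0.0008 -0.0268 -0.0581]
1.1 target in tool [ 0.0004 -0.0079 -0.0267]
1.4 target in tool [-0.0001  0.0008  0.009 ]
1.6 target in tool [-0.0005  0.0006  0.0335]h.py:26: RuntimeWarning: Mean of empty slice.
  P0=P.mean(0);n=np.linalg.svd(P-P0)[2][2];d=(P-P0)@n;P=P[abs(d)<max(.003,2*d.std())]
  ret = ret.dtype.type(ret / rcount)
Traceback (most recent call last):
  File "h.py", line 26, in ang
    P0=P.mean(0);n=np.linalg.svd(P-P0)[2][2];d=(P-P0)@n;P=P[abs(d)<max(.003,2*d.std())]
                   ~~~~~~~~~~~~~^^^^^^
numpy.linalg.LinAlgError: 1-dimensional array given. Array must be at least two-dimensional
```

```bash
python3 -m inch '[0.0,0.002,0.0105,5,0,0,0, 0,0.002,0.0105,5,0,0,0, 0,0.002,0.0105,5,0,0,0,0,0.001,0.0085,4,0,0,0, 0,0,0,0,0,0,0]'; python3 -c "
from h import *
rel();snap('side','s5.png');snap('top','t5.png');s=load('s5');cv2.imwrite('pics/s5c.png',cv2.resize(s['color'][80:265,290:450,::-1],None,fx=4,fy=3.2))"
```

```text
clock: 10.62
tool_pos: [0.5059, -0.0756, 0.3353]
orientation: [-159.7, 89.2, -156.0]
force: [0.3, 0.0, 0.1]
opening: 0.0002
10.625 tcp [ 0.5059 -0.0756  0.3353] tip [ 0.5037 -0.0765  0.1573] F [0.253  0.0458 0.0988] op 0.0002250138063050742
[[-0.012 -0.064  0.998]
 [-0.006  0.998  0.064]
 [-1.    -0.005 -0.013]]
tip rel dot: out 0.12447745697669237 along 0.08534513693881188 up -0.019650123101408817
rel hinge along -0.014613363061188137 out 0.12447745697669237 tool theta 1.5936559082340491 tilt z [-0.0123 -0.0055 -0.9999]
0.5 target in tool [ 0.0017 -0.0926 -0.1013]
0.8 target in tool [ 0.0014 -0.0589 -0.0866]
1.1 target in tool [ 0.0009 -0.031  -0.0627]
1.4 target in tool [ 0.0005 -0.0115 -0.0316]
1.6 target in tool [ 0.0001 -0.004  -0.0083]
```

View pics/s5c.png

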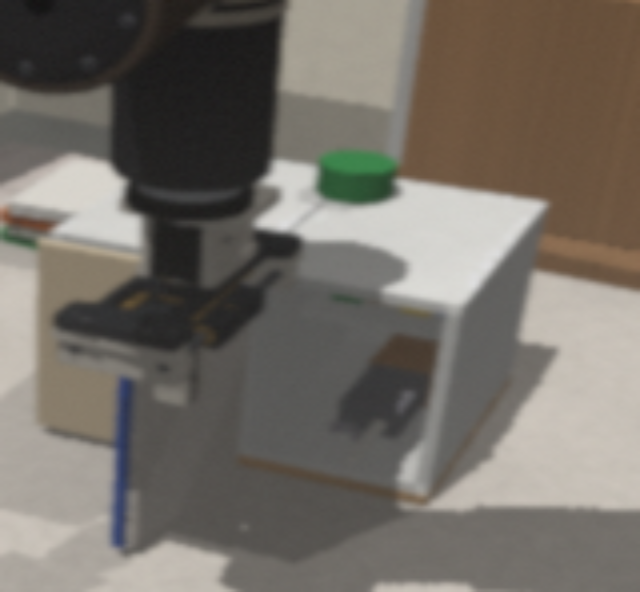

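View pics/t5.png

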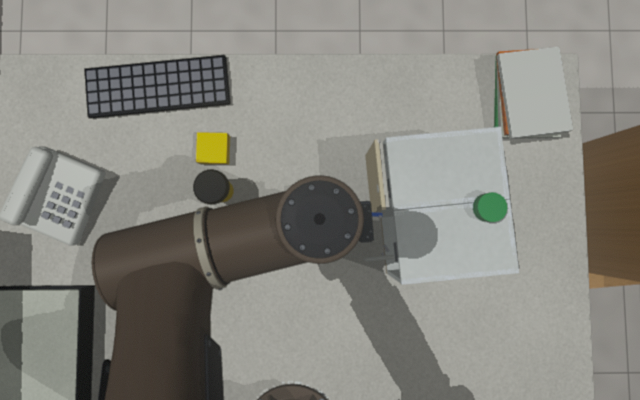

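The door now stands out past square (its edge at crop (122,460)). I'll back the finger off the liner, lift, move clear and check.

```bash
python3 -m inch '[0,0,-0.015,0,0,0,0, 0,0,-0.03,0,0,0,0, -0.04,0,0,0,0,0,0, -0.05,0,0,0,0,0,0,-0.05,0,0,0,0,0,0, 0,0,-0.04,0,0,0,0, 0,-0.04,-0.03,0,0,0,0, 0,-0.05,0,0,0,0,0, 0,-0.05,0,0,0,0,0, 0,-0.05,0,0,0,0,0, 0,-0.05,0,0,0,0,0, 0,-0.05,0,0,0,0,0, 0,0,0,0,0,0,0]'; python3 -c "
from h import *
st();snap('side','s6.png');snap('top','t6.png');s=load('s6');cv2.imwrite('pics/s6c.png',cv2.resize(s['color'][80:265,290:450,::-1],None,fx=4,fy=3.2))"
```

```text
clock: 12.35
tool_pos: [0.3972, -0.3802, 0.4842]
orientation: [-158.8, 89.5, -153.6]
force: [-0.4, 0.7, 0.4]
opening: 0.0005
12.35 tcp [ 0.3972 -0.3802  0.4842] tip [ 0.3958 -0.3809  0.3062] F [-0.3722  0.676   0.4007] op 0.0004941579573028588
[[-0.008 -0.091  0.996]
 [-0.004  0.996  0.091]
 [-1.    -0.003 -0.008]]
tip rel dot: out -0.16931014098795183 along -0.048577142020503596 up 0.12923885555054432
```

View pics/s6.png

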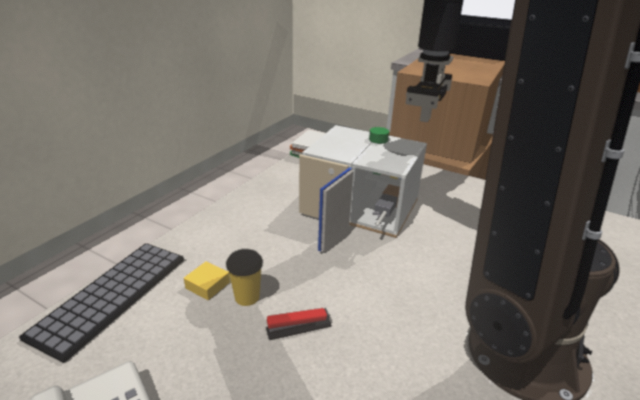

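View pics/t6.png

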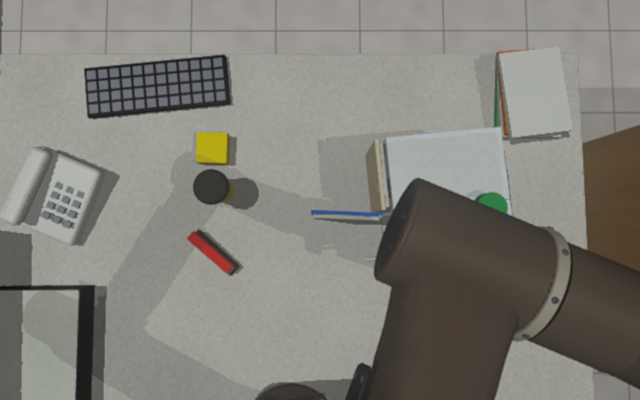

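The door stands out from the front, its top-view line running from (312,212) to (380,214), and the gripper is clear. I'll measure the angle and check the other things.

```bash
python3 -c "
from h import *
T=load('t6');T0=load('top0')
m=cv2.inRange(cv2.cvtColor(T['color'],cv2.COLOR_RGB2HSV),(105,120,30),(130,255,255));ys,xs=np.nonzero(m);print(xs.min(),xs.max())
g=[(u,ys[xs==u].min()) for u in range(xs.min()+3,xs.max()-6)]
p=np.polyfit(*np.array(g).T,1);a,b=[onz(T,u,np.polyval(p,u),.202) for u in(315,372)];e=a-b;print(a,b,'theta',np.arctan2(e@N,-e@Yc))
for th in(1.4,1.5,1.57,1.65,1.72):
  H,e,i=door(th);q=H+.146*e;q[2]=.202;print(th,proj(T,q))
for nm,(a,b,c,d) in dict(stap=(225,280,180,245),notes=(125,170,185,235),cup=(165,210,185,235),cream=(130,205,365,392)).items():
  print(nm,np.abs(T['color'][a:b,c:d].astype(int)-T0['color'][a:b,c:d]).mean())
S=load('s6');S0=load('side0');print('tin',np.abs(S['color'][125:142,365:392].astype(int)-S0['color'][125:142,365:392]).mean())
"
```

```text
311 381
[ 0.532  -0.0633  0.202 ] [ 0.5269 -0.1796  0.202 ] theta 1.7019016720698246
1.4 [312.5387 230.5305]
1.5 [311.0286 223.5021]
1.57 [310.3938 218.5176]
1.65 [310.0975 212.7919]
1.72 [310.2143 207.7842]
stap 17.7811655011655
notes 14.157333333333334
cup 7.099111111111111
cream 16.46650205761317
tin 4.928104575163399
```

```bash
python3 -c "
from h import *
for f,lst in(('top0',0),('t6',0)):
  T=load(f);h=cv2.cvtColor(T['color'],cv2.COLOR_RGB2HSV)
  for nm,lo,hi in(('stap',(0,150,60),(8,255,255)),('notes',(22,150,60),(35,255,255))):
    mm=cv2.inRange(h,lo,hi);kk=max(cv2.findContours(mm,0,1)[0],key=cv2.contourArea);print(f,nm,cv2.minAreaRect(kk))
  g=cv2.inRange(T['color'][160:210,185:235],(0,0,0),(60,60,60));kk=max(cv2.findContours(g,0,1)[0],key=cv2.contourArea);print('cup',cv2.minEnclosingCircle(kk))
for f in('side0','s6'):
  S=load(f);h=cv2.cvtColor(S['color'],cv2.COLOR_RGB2HSV);mm=cv2.inRange(h,(45,100,30),(85,255,255));mm[:,:350]=0;kk=max(cv2.findContours(mm,0,1)[0],key=cv2.contourArea);print(f,'tin',cv2.boundingRect(kk))
  P=np.array([dep(S,u,v) for u in range(304,318) for v in range(165,205)]);P=P[P[:,2]<.3];P0=P.mean(0);n=np.linalg.svd(P-P0)[2][2];n*=np.sign(n[1]);print('cream',P0,n)
o=ctrl.get_obs();print(o['clock'],o['qvel'])
"
```

```text
top0 stap ((209.81808471679688, 251.5592041015625), (52.03497314453125, 9.941107749938965), 41.00908660888672)
top0 notes ((212.0, 148.0), (30.0, 32.0), 90.0)
cup ((26.29425811767578, 26.600479125976562), 17.895790100097656)
t6 stap ((209.817626953125, 251.62939453125), (52.171775817871094, 9.65340518951416), 40.601295471191406)
t6 notes ((212.0, 148.0), (30.0, 32.0), 90.0)
cup ((26.152360916137695, 26.736051559448242), 17.500761032104492)
side0 tin (371, 128, 17, 14)
cream [ 0.6439 -0.1886  0.1171] [-0.0774  0.997  -0.004 ]
s6 tin (371, 128, 17, 14)
cream [ 0.6441 -0.1888  0.117 ] [-0.0824  0.9966 -0.0048]
12.45 [ 1.6574 -1.1945 -0.2653 -0.0348  0.056  -0.6224]
```

All good; handing in.

```bash
python3 -m inch '[0,0,0,0,0,0,0,0,0,0,0,0,0,0]'; python3 -c "
from plant import ctrl
print(ctrl.close_job())"
```

```text
clock: 12.7
tool_pos: [0.3965, -0.3762, 0.4858]
orientation: [-146.2, 89.6, -140.7]
force: [-0.8, 0.3, 0.1]
opening: 0.0003
the job is handed in; nothing more can be done
None
```

The blue door is wide open and the job is handed in, at 12.7 s of the 54 s allowed.

- **Press:** I pressed the blue door at its white dot with the closed fingers. The highest wrist force I read was about 9 N. I then backed away, and the spring threw the door ajar to a measured 0.49 rad.
- **Push open:** I lowered the closed fingers behind the free edge and swept the door round its hinge without pinching it. I then backed off and moved clear.
- **Last checks:**
  - **Door angle:** it measured about 1.70 rad from a line fit in the top view. The corner position suggests about 1.65, so the two differ by 0.05 rad, but both are past square.
  - **Cream door:** its plane did not move.
  - **Loose things:** the stapler, notes, cup and tin are where they were, to within a pixel.
  - **Contact:** the gripper was clear of everything and the force readings were at noise level.
- **Failed checks:** one depth-fit angle check failed during the sweep because the camera saw the door edge-on. A plain picture-difference check was upset by the arm's shadows. I used the top-view and mask measurements above instead.

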